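Turn the varnish brush bristles-up in its caddy

ROBOT

A 6-joint arm with a two-finger parallel gripper is mounted at the origin on a cart in front of the work surface, level with it; the furniture and walls round the work are solid. World frame = base frame: x ahead of the robot, y to its left, z up, the work surface at z = 0. Lengths are in mm, angles in degrees, forces in N, time in s.
With the tool pointing down it reaches from about 350 to 850 mm from the base axis. Payload 8.1 kg.
Tool frame: the origin (TCP) lies midway between the tips of the shut fingers; the grasp point (between the pads) lies 19 mm behind it; z points along the fingers, y is the line along which they close (so a half turn about z gives the same grasp; the last joint's range is limited). The gripper opens to 85 mm and grips with 20 to 120 N. Pads are 22 mm wide; open, the fingers measure 114 mm over their backs; the gripper's body (76 mm by 85 mm) begins 54 mm behind the grasp point. The pads swing forward as they close: fully open they stand 13 mm farther back than shut.
Start: joints at [58.533, 7.471, 85.268, -0, 87.261, -4.893], TCP at [268.39, 536.63, 231.292] pointing down, gripper open.
Joint ranges: [-169.43, 169.43], [-51.17, 129.36], [1.28, 143.12], [-76.62, 256.62], [0, 156.53], [-152.29, 152.29]. Speed limits (degrees/s): [136.94, 136.94, 159.86, 180, 180, 180].

INTERFACE

Orientations are given as [roll, pitch, yaw] about the fixed x, y, z axes, in that order (R = Rz(yaw) Ry(pitch) Rx(roll)).
In Python, from bench import r, optics, workorder gives the robot as it stands.
- The arm moves only by the shell command python3 -m handwheel 'ROWS' [FORCE]. ROWS is rows parted by semicolons, their numbers by spaces, 1 to 8 of them, each of 7 numbers: a rotation vector rx, ry, rz in degrees, then dx, dy, dz in mm, then the finger opening in mm; each row is the pose to reach, as a shift and turn from the pose commanded when the command began, along the tool's axes at that moment; what a row does not reach only later rows make up. A row lasts 1/8 s, in which the tool goes at most 62.5 mm and 10.7 degrees, less where a joint would pass 70% of its speed; a pose out of reach is approached as far as the arm can. The fingers move at their own pace and stop on an object; FORCE is the grip in N (left out, the last holds). Time passes only in rows, so rows that do not move let the fingers close. It prints the time, the measured TCP pose, the force, the opening and the grip force at its end.
- r.sense(): the state, without advancing time (a new reading comes with each control period).
- optics.snapshot(name): name is "scene" or "top" or "wrist"; returns a dict with "pixels" (420x560x3 uint8, blue, green, red), "fx", "fy", "cx", "cy" (pixels), "pose" (4x4, takes a point from camera to world coordinates). Camera axes: x right, y up, looking along -z (the intrinsics and any distortion apply to the point x, -y, -z); pixel columns grow to the right and rows downward; lengths in mm; the calibration is good to about 2 mm. The wrist camera is an equidistant fisheye: a pixel r from the principal point sees the ray r / f radians off the axis. A picture is of the moment at which its call begins. There is no depth.
- workorder.hand_in(): hands the job in; it is judged then, once.
The state is a dict: "time": time; "joint_pos": joint angles; "qd": joint speeds; "joint_efforts": joint torques, N m; "tool_pos": TCP position; "tcp_rot": TCP orientation; "ft_force": force on the tool from outside, world axes, zero at the start; "wrist_torque": the same for the moment, N m; "finger_gap": finger opening in mm; "grip_force": force on a finger pad.
Only numpy, scipy, OpenCV 4.12 (cv2) and the standard library are available. Lean on these libraries where they do the work, as an engineer would, in place of code of your own. Each camera call takes 0.05 s, during which the arm holds its last target. There are 200 camera calls.

TASK

The larger varnish brush was put away bristles-down in the plywood brush caddy, which ruins its bristles. Draw it out, turn it end for end, and stand it back handle-down in a bay of its own, leaning on the caddy's high back with the bristles up; lower it until the handle's end is on the bay's bottom before you let go. Never grip it by the bristles, and leave the other brush, the sanding block and the wood offcut where they are.

Things in the scene. Friction and masses are not known exactly. Their poses are not given: they have to be found in the camera images.
- brush: larger varnish brush, flat, 200 mm long, about 62 g: wooden handle, steel ferrule, dark bristles. Origin on its centre line 100 mm from either end (about its balance point); z axis from the handle's end to the bristle tips (down at the start), y across the width, x through the thickness. It starts in the left or right bay, leaning about 31 degrees from vertical towards the caddy's high back
- brush_bristles: the bristles of the larger brush, rigid, fixed to it and sharing its origin and axes: a block 35 mm wide and 43 mm long, 13 mm thick at the ferrule and 5 mm at the tip. Not to be gripped
- brush_handle_end (a point): centre of the end of the larger brush's handle. The handle runs from here 125 mm to the ferrule and is 16 mm thick; it is 28 mm wide at 10 to 30 mm from the end, 20 mm at the waist (65 mm) and 38 mm at the ferrule. At the start about 80 mm of it stands out above the caddy's back. Lying flat, the brush does not roll
- brush_ferrule (a point): centre of the larger brush's steel ferrule, 141 mm from the handle's end on the centre line. The ferrule is 40 mm wide, 16 mm thick and 32 mm long (125 to 157 mm from the handle's end); beyond it are the bristles
- brush_bristle_tip (a point): centre of the tip of the larger brush's bristles, 200 mm from the handle's end
- caddy: open plywood brush caddy fixed on the bench, 90 mm front to back, 186 mm wide, boards and floor 9 mm thick, front wall 65 mm high, back 110 mm, sides and dividers sloping between. Origin: centre of the underside; x from the low front to the high back (roughly away from the robot), y towards the left bay, z up. Three bays, each 50 mm wide (y) and 72 mm front to back (x) inside, 59 mm apart
- caddy_bay_left (a point): centre of the left bay's floor (top face, 9 mm over the bench)
- caddy_bay_middle (a point): centre of the middle bay's floor, always empty at the start
- caddy_bay_right (a point): centre of the right bay's floor
- other_brush: smaller varnish brush, 175 mm long and 30 mm wide, stored rightly: handle-down, bristles up, leaning on the high back in the other outer bay (the middle one is empty); it reaches about 165 mm over the bench. z axis from handle to bristles, origin on the centre line 100 mm from its handle's end
- other_brush_handle_end (a point): centre of the end of the smaller brush's handle, at the bottom of its bay
- sanding_block: cork sanding block 60 x 97 x 28 mm on the saw's green wing; origin at the centre of its underside, long side along y
- offcut: wood offcut 32 x 200 x 19 mm on the saw's green wing, farther left; origin at the centre of its underside, long side along y
- caddy_back_rim (a point): middle of the top inner edge of the caddy's high back, 36 mm behind the bays' centres and 101 mm over their floors. A brush stands stably with its lower end at the low front wall and its flat face on this edge, about 30 degrees from vertical; leant over the low front it would fall out
- saw_table (a point): a point on the smooth iron middle of the saw's table, left of the bench, 3 mm above the bench top: a flat clear strip, 120 mm in x (0.61 to 0.73) and reaching from y -0.15 to beyond 0.3, free to lay things on. Nearer the robot the saw has a green wing whose ribs are as high and whose panels are 4 mm lower

How it is judged (in metres and radians):
On the way, in this order (a step that is already met when the one before it is completed fails the run):
1. the brush is drawn out of the caddy, its bristles above the caddy's rim (height (world z) of brush_bristle_tip above 0.115 m and contact force between the fingers and brush above 0.5 N), for 0.1 s.
2. still in the gripper, the brush stands handle-down in a bay with its handle's end at the bay's bottom (angle between brush's own z axis and vertical below 0.87 rad and z of brush_handle_end in the frame of caddy below 0.024 m and x of brush_handle_end in the frame of caddy between -0.04 and 0.04 m and y of brush_handle_end in the frame of caddy between -0.09 and 0.09 m and contact force between the fingers and brush above 0.5 N), for 0.1 s.
At the end, for the whole second after the job is handed in: The larger brush stands at rest in a bay without the other brush, bristles up and within 40 degrees of vertical, its handle's end within 11 mm of the bay floor, its head over the high back; the other brush, sanding block and offcut are within 30 mm of where they were (angle between brush's own z axis and vertical below 0.7 rad and z of brush_handle_end in the frame of caddy below 0.02 m and x of brush_handle_end in the frame of caddy between -0.04 and 0.04 m and y of brush_handle_end in the frame of caddy between -0.09 and 0.09 m and x of brush_bristle_tip in the frame of caddy above 0.02 m and distance between brush_handle_end and other_brush_handle_end above 0.035 m and linear speed of brush below 0.02 m/s and distance of each of other_brush, sanding_block, offcut from where it was at the start of the episode below 0.03 m); the robot touches nothing.
It fails at once if the fingers press on the bristles (more than 6 N) (contact force between the fingers and brush_bristles above 6 N).
It fails at once if the other brush is moved more than 30 mm (distance of other_brush from where it was at the start of the episode above 0.03 m).
It also fails if it takes over 64 s, if anything falls off the work surface, if the arm or the gripper's body presses on something with over 40 N, if the wrist force passes 120 N, or if a joint passes its speed limit or range.

## Working session

There is one attempt and no reset: what is moved stays moved. The work goes in short steps, Python scripts to look and compute and a shell command to move; the robot and the scene stay as the last step left them, time stands still between calls to the robot, and variables do not carry over. Pictures are saved under pics/ and viewed, at most 10 in all, crops included, and the job is handed in when it is done.

```bash
ls; mkdir -p pics; python3 - <<'E'
from bench import r, optics
import cv2,numpy as np
print(r.sense())
for n in("scene","top"):
    s=optics.snapshot(n);cv2.imwrite(f"pics/{n}0.png",s["pixels"]);print(n,s["fx"],s["fy"],s["cx"],s["cy"],np.round(s["pose"],3).tolist(),[k for k in s])
E
```

```text
pics
{'time': 0.0, 'joint_pos': array([ 5.85340817e+01,  7.51473688e+00,  8.53291523e+01,  1.83260473e-03,
        8.72627571e+01, -4.89166574e+00]), 'qd': array([-0.02578716,  0.06180077,  0.02295015, -0.00515207,  0.03558813,
       -0.05993694]), 'joint_efforts': array([ 4.79812879e-04, -5.69420743e+01, -5.00532854e+01, -4.15276345e-04,
        1.50992721e-02,  5.72698991e-05]), 'tool_pos': array([268.08062312, 536.16074839, 230.24953269]), 'tcp_rot': array([-1.79893898e+02, -1.09176209e-02,  1.53425648e+02]), 'ft_force': array([ 0.03632926, -0.72589181,  0.34196991]), 'wrist_torque': array([-0.01041262,  0.06001588,  0.00220492]), 'grip_force': 0.0, 'finger_gap': 85.47070283208565}
scene 473.7594924224876 473.7594924224876 279.9816447781862 212.58155267906562 [[0.837, 0.229, -0.496, -71.149], [-0.547, 0.344, -0.763, -969.999], [-0.004, 0.91, 0.413, 634.181], [0.0, 0.0, 0.0, 1.0]] ['pixels', 'fx', 'fy', 'cx', 'cy', 'pose']
top 503.90706376311596 503.90706376311596 285.8601491605884 211.52169928280634 [[0.006, 0.998, -0.065, 480.932], [-1.0, 0.006, -0.003, -71.285], [-0.002, 0.065, 0.998, 1505.047], [0.0, 0.0, 0.0, 1.0]] ['pixels', 'fx', 'fy', 'cx', 'cy', 'pose']
```

View pics/scene0.png

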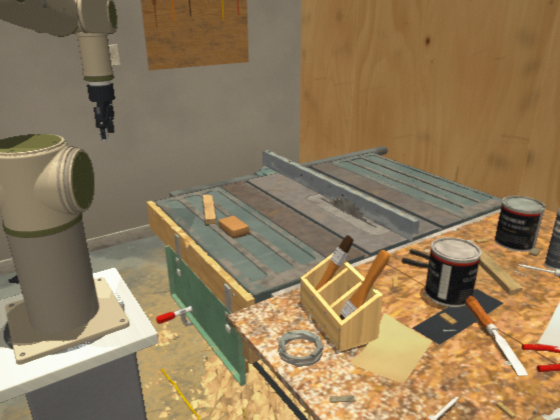

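View pics/top0.png

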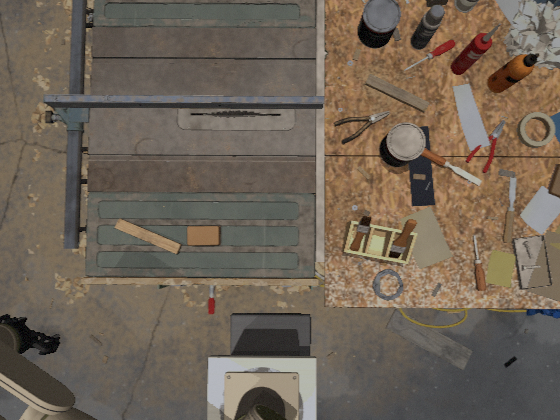

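Scene view: larger brush in the right bay, handle end at about (383,256); the small brush is in the left bay, bristles at (346,243). Top view: caddy at (345–418, 218–265), handle end near (412,222). Now an enlarged composite for exact corners.

```bash
python3 - <<'E'
import cv2,numpy as np
t=cv2.imread("pics/top0.png")[205:280,330:430];s=cv2.imread("pics/scene0.png")[225:355,290:400]
a=cv2.resize(t,None,fx=4,fy=4,interpolation=2);b=cv2.resize(s,None,fx=3.6,fy=3.6,interpolation=2)
c=np.zeros((468,796,3),np.uint8);c[:300,:400]=a;c[:468,400:796]=b
cv2.imwrite("pics/z.png",c)
E
```

```text
(no output)
```

View pics/z.png

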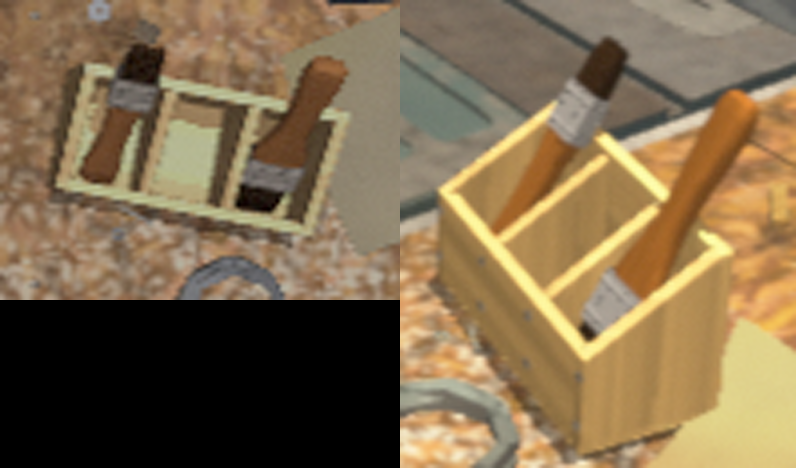

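```bash
cat >h.py <<'E'
import numpy as np
from scipy.spatial.transform import Rotation as Ro
def ray(s,u,v):
    P=np.array(s["pose"]);d=P[:3,:3]@np.array([(u-s["cx"])/s["fx"],-(v-s["cy"])/s["fy"],-1]);return P[:3,3],d/np.linalg.norm(d)
def onz(s,u,v,z):
    o,d=ray(s,u,v);return o+d*(z-o[2])/d[2]
def tri(rs):
    A=sum(np.eye(3)-np.outer(d,d) for o,d in rs);b=sum((np.eye(3)-np.outer(d,d))@o for o,d in rs)
    p=np.linalg.solve(A,b);return p,[np.linalg.norm(np.cross(p-o,d)) for o,d in rs]
E
python3 - <<'E'
from h import *
from bench import optics
T=optics.snapshot("top");S=optics.snapshot("scene")
t=lambda x,y:(330+x/4-.4,205+y/4-.4);s=lambda x,y:(290+(x-400)/3.6-.4,225+y/3.6-.4)
np.set_printoptions(precision=1,suppress=True)
for n,a,b in[("BL",(87,65),None),("BR",(350,112),(732,248)),("FL",(57,187),(440,190)),("FR",(312,236),(585,357)),("hend",(327,66),(741,100)),("neck",(276,164),(640,282)),("bristle/ferr",(262,188),(603,322)),("oth tip",(147,50),(612,46)),("oth ferr low",(132,106),(572,135))]:
    h=110 if n[0]=="B" else 65
    print(n,onz(T,*t(*a),h),onz(S,*s(*b),h) if b else "",tri([ray(T,*t(*a)),ray(S,*s(*b))]) if b else "")
E
```

```text
BL [ 547.2 -249.   110. ]  
BR [ 515.8 -430.7  110. ] [ 514.9 -430.1  110. ] (array([ 515.4, -430.3,  110. ]), [np.float64(0.5358026259760196), np.float64(0.5358026259759932)])
FL [ 462.2 -233.2   65. ] [ 459.3 -237.8   65. ] (array([ 462.3, -233.6,   61.8]), [np.float64(0.08505394815382043), np.float64(0.08505394815376062)])
FR [ 428.6 -414.4   65. ] [ 427.9 -414.9   65. ] (array([ 428.5, -414.4,   64.4]), [np.float64(0.1420934145997954), np.float64(0.14209341459990352)])
hend [ 549.7 -426.2   65. ] [ 695.8 -258.1   65. ] (array([ 544.3, -398.6,  177.4]), [np.float64(0.06875047673050393), np.float64(0.06875047673075599)])
neck [ 479.5 -389.2   65. ] [ 497.7 -379.7   65. ] (array([ 482.7, -389.4,   76.2]), [np.float64(4.074099180974687), np.float64(4.074099180974534)])
bristle/ferr [ 462.4 -379.1   65. ] [ 455.8 -396.7   65. ] (array([ 464.4, -383.4,   53.1]), [np.float64(2.715653818439945), np.float64(2.7156538184400136)])
oth tip [ 560.3 -297.7   65. ] [ 675.1 -148.7   65. ] (array([ 554.6, -282.6,  157.5]), [np.float64(0.8278578702499423), np.float64(0.8278578702500963)])
oth ferr low [ 520.2 -286.8   65. ] [ 570.3 -231.    65. ] (array([ 521.5, -282.6,  105.8]), [np.float64(3.0271997799492283), np.float64(3.0271997799492825)])
```

```bash
cat >>h.py <<'E'
C=np.array([488.5,-332.,0]);YAW=-10.2
RC=Ro.from_euler("z",YAW,degrees=True).as_matrix()
def c2w(p):return C+RC@np.array(p,float)
def w2c(p):return RC.T@(np.array(p)-C)
def tilt(a,x,yaw=YAW):
    """tool z: a degrees below horizontal, heading yaw; x=+1: tool x up-ish, -1: down-ish"""
    a=np.radians(a);z=np.array([np.cos(a),0,-np.sin(a)]);y=np.array([0,-x,0.]);M=np.c_[np.cross(y,z),y,z]
    return Ro.from_euler("z",yaw,degrees=True).as_matrix()@M
def go(*targets):
    """(R,p tcp) list -> row numbers relative to the present tool pose"""
    from bench import r
    s=r.sense();R0=Ro.from_euler("xyz",s["tcp_rot"],degrees=True).as_matrix();p0=s["tool_pos"]
    for R,p in targets:
        v=Ro.from_matrix(R0.T@R).as_rotvec(degrees=True);d=R0.T@(np.array(p)-p0)
        print(np.round(np.r_[v,d],1),"rows",np.ceil(max(np.linalg.norm(v)/10.7,np.linalg.norm(d)/62.5)))
E
python3 - <<'E'
from h import *
R=tilt(31,1);H=np.array([544.3,-398.6,179.]);u=RC@[.515,0,.857]
G=H-45*u;print(w2c(H),R,G)
go((tilt(90,1,90),[480,100,320]),(tilt(60,1,40),[460,-200,300]),(R,G-81*R[:,2]))
E
```

```text
[ 66.71195863 -55.66609898 179.        ] [[ 0.50689821 -0.17708474  0.84362029]
 [-0.09120538 -0.98419561 -0.15179125]
 [ 0.8571673   0.         -0.51503807]] [ 521.49126679 -394.49606114  140.435     ]
[-1.000e-01  0.000e+00  6.340e+01 -3.846e+02 -2.956e+02 -8.900e+01] rows 8.0
[ -29.6   19.5  110.4 -500.9 -572.8  -68.7] rows 13.0
[ -81.5   11.8  143.9 -576.3 -738.7   49.3] rows 16.0
```

```bash
python3 -m handwheel '0 0 63.4 -385 -295 -89 85;0 0 63.4 -385 -295 -89 85;0 0 63.4 -385 -295 -89 85;0 0 63.4 -385 -295 -89 85;0 0 63.4 -385 -295 -89 85;0 0 63.4 -385 -295 -89 85;0 0 63.4 -385 -295 -89 85;0 0 63.4 -385 -295 -89 85' 60; python3 - <<'E'
from h import *
from bench import r
print(r.sense()["joint_pos"])
R=tilt(31,1);H=np.array([544.3,-398.6,179.]);u=RC@[.515,0,.857]
G=H-45*u
go((tilt(60,1,25),[450,-230,300]),(R,G-81*R[:,2]))
E
```

```text
time: 1.2
tool_pos: [481.3, 98.5, 320.8]
tcp_rot: [180.0, -0.0, 90.0]
ft_force: [0.1, -0.5, -0.0]
finger_gap: 84.8
grip_force: 0.0
[ 5.57760593e+00 -1.06779694e+01  9.38341732e+01  7.10541359e-04
  9.68088407e+01  5.58635401e+00]
[ -17.    26.7   63.4 -328.5  -31.3   20.7] rows 7.0
[ -51.    42.7   90.2 -480.7  -28.2  138.6] rows 11.0
```

```bash
python3 -m handwheel '-17 26.7 63.4 -328 -31 21 85;-17 26.7 63.4 -328 -31 21 85;-17 26.7 63.4 -328 -31 21 85;-17 26.7 63.4 -328 -31 21 85;-17 26.7 63.4 -328 -31 21 85;-17 26.7 63.4 -328 -31 21 85;-17 26.7 63.4 -328 -31 21 85;-17 26.7 63.4 -328 -31 21 85'; python3 - <<'E'
from h import *
from bench import r
print(r.sense()["joint_pos"])
R=tilt(31,1);H=np.array([544.3,-398.6,179.]);u=RC@[.515,0,.857]
G=H-45*u
go((R,G-81*R[:,2]))
E
```

```text
time: 2.2
tool_pos: [449.0, -227.9, 298.7]
tcp_rot: [-180.0, -30.0, 25.0]
ft_force: [0.1, 0.8, -0.2]
finger_gap: 85.2
grip_force: 0.0
[-54.11897514 -22.54710262 110.76574683  29.47353194  86.1581839
  10.36199082]
[ -24.9   28.1   25.3 -111.4  141.7   70.1] rows 5.0
```

```bash
python3 -m handwheel '-24.9 28.1 25.3 -111 142 70 85;-24.9 28.1 25.3 -111 142 70 85;-24.9 28.1 25.3 -111 142 70 85;-24.9 28.1 25.3 -111 142 70 85;-24.9 28.1 25.3 -111 142 70 85;-24.9 28.1 25.3 -111 142 70 85;-24.9 28.1 25.3 -111 142 70 85'; python3 - <<'E'
from h import *
from bench import r,optics
import cv2
print(r.sense()["joint_pos"])
s=optics.snapshot("wrist");cv2.imwrite("pics/w1.png",s["pixels"]);print(s["fx"],s["cx"],s["cy"],np.round(s["pose"],3).tolist())
R=tilt(31,1);H=np.array([544.3,-398.6,179.]);u=RC@[.515,0,.857]
G=H-45*u
go((R,G-81*R[:,2]))
P=np.array(s["pose"])
for d in(0,65,125):
    q=P[:3,:3].T@(H-d*u-P[:3,3]);q=q*[1,-1,-1];t=np.arctan2(np.hypot(q[0],q[1]),q[2]);k=s["fx"]*t/np.hypot(q[0],q[1]);print(d,s["cx"]+k*q[0],s["cy"]+k*q[1])
E
```

```text
time: 3.08
tool_pos: [455.5, -382.3, 184.6]
tcp_rot: [179.6, -59.1, -9.6]
ft_force: [0.0, 0.1, -0.7]
finger_gap: 85.0
grip_force: 0.0
[-73.97815621 -18.23504584 134.05698279  68.79899163  55.74781447
 -12.12740843]
325.19226210127806 281.95522328120757 207.71926457996335 [[-0.172, 0.73, -0.662, 372.239], [-0.985, -0.125, 0.118, -367.137], [0.004, 0.672, 0.74, 320.389], [0.0, 0.0, 0.0, 1.0]]
[-0.1 -0.1  0.3 -3.5  0.2 -0.7] rows 1.0
0 283.22653107219145 157.80697252606853
65 282.62422088588784 245.1319327228607
125 282.1366454644506 311.4480780063968
```

View pics/w1.png

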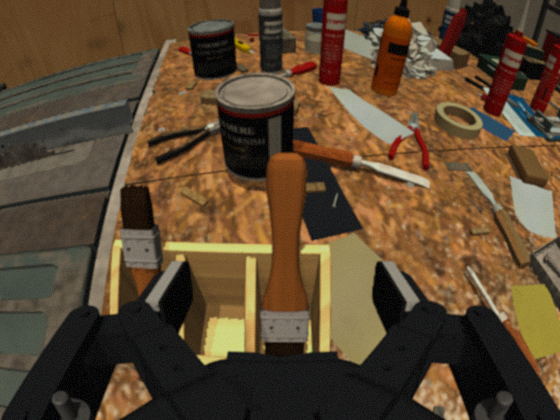

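Wrist view: handle end at (288,154), ferrule edge at (284,311), within 5 px of predictions. Approaching along the tool axis and gripping.

```bash
python3 -m handwheel '0 0 0 -2 1 50 60;0 0 0 -2 1 98 60;0 0 0 -2 1 98 60;0 0 0 -2 1 98 10;0 0 0 -2 1 98 10;0 0 0 -2 1 98 10;0 0 0 -2 1 98 10' 60; python3 - <<'E'
from h import *
from bench import r
s=r.sense();print(s["joint_pos"],s["finger_gap"],s["grip_force"])
R=tilt(31,1);G=s["tool_pos"]-19*R[:,2];print(w2c(G))
u=RC@[.515,0,.857]
up=s["tool_pos"]
go((R,up+130*u),(tilt(60,1),up+np.r_[-40,20,150]))
E
```

```text
time: 4.0
tool_pos: [536.1, -398.5, 132.6]
tcp_rot: [179.8, -59.1, -9.9]
ft_force: [-1.1, 0.5, 2.3]
finger_gap: 22.7
grip_force: 58.6
[-63.54152824  -1.52440216 126.44475644  79.52906016  44.45730923
 -20.21321104] 22.71723451739829 58.609102265909314
[ 42.36373856 -56.97651905 142.43295793]
[-0.0e+00 -1.0e-01  1.0e-01  1.3e+02  3.0e-01  3.0e-01] rows 3.0
[ 0.000e+00 -2.910e+01  1.000e-01  1.068e+02 -1.230e+01 -1.138e+02] rows 3.0
```

```bash
python3 -m handwheel '0 0 0 30 0 0 10;0 0 0 80 0 0 10;0 0 0 125 0 0 10;0 0 0 160 0 0 10;0 0 0 160 0 0 10;0 0 0 160 0 0 10;0 0 0 160 0 0 10'; python3 - <<'E'
from h import *
from bench import r,optics
import cv2
s=r.sense();print(s["joint_pos"],s["finger_gap"],s["grip_force"])
a=optics.snapshot("scene")["pixels"];b=optics.snapshot("wrist")["pixels"]
cv2.imwrite("pics/l1.png",cv2.resize(np.hstack([a,b]),(800,300)))
D=tilt(90,1,90)
go((tilt(60,1,30),[600,-220,300]),(D,[670,60,200]))
E
```

```text
time: 4.88
tool_pos: [616.2, -411.2, 265.4]
tcp_rot: [-179.8, -58.9, -10.3]
ft_force: [-0.0, -0.4, -1.5]
finger_gap: 22.5
grip_force: 58.7
[-55.37611818  -5.81684271 114.02333558  63.56472783  42.8727884
   6.67107934] 22.502436465963438 58.739601681008935
[  28.3  -27.8  -29.     3.  -185.7  -60. ] rows 5.0
[  50.9  -42.8  -90.2  -72.8 -473.4    8.9] rows 11.0
```

View pics/l1.png

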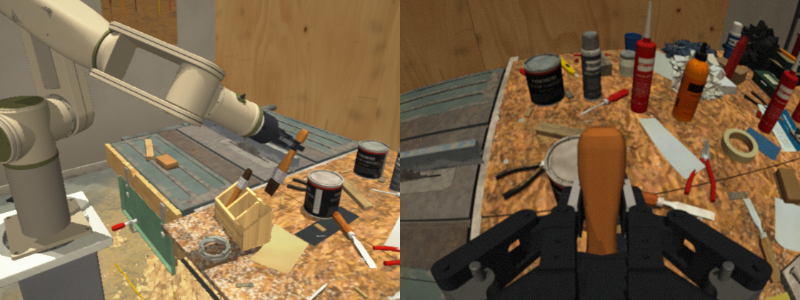

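Brush is free of the caddy, aligned in the jaws. Now lift and carry it to the saw table.

```bash
python3 -m handwheel '0 0 0 60 0 -36 10;0 0 0 60 0 -36 10;28.3 -27.8 -29 54 -186 -91 10;28.3 -27.8 -29 54 -186 -91 10;28.3 -27.8 -29 54 -186 -91 10;28.3 -27.8 -29 54 -186 -91 10;28.3 -27.8 -29 54 -186 -91 10;28.3 -27.8 -29 54 -186 -91 10'; python3 - <<'E'
from h import *
from bench import r
s=r.sense();print(s["joint_pos"],s["finger_gap"],s["grip_force"])
go((tilt(85,1,90),[670,60,120]))
E
```

```text
time: 5.98
tool_pos: [601.1, -219.9, 360.5]
tcp_rot: [179.9, -30.0, 30.2]
ft_force: [0.3, -0.0, -0.8]
finger_gap: 22.7
grip_force: 59.1
[-40.47373561  -2.76733528  87.47200151  28.19103167  85.0173531
  19.48294886] 22.719688796523574 59.0647946158424
[  18.2  -22.6  -57.5   53.3 -208.   307.9] rows 7.0
```

```bash
python3 -m handwheel '18.2 -22.6 -57.5 53.3 -208 307.9 10;18.2 -22.6 -57.5 53.3 -208 307.9 10;18.2 -22.6 -57.5 53.3 -208 307.9 10;18.2 -22.6 -57.5 53.3 -208 307.9 10;18.2 -22.6 -57.5 53.3 -208 307.9 10;18.2 -22.6 -57.5 53.3 -208 307.9 10;18.2 -22.6 -57.5 53.3 -208 307.9 10;18.2 -22.6 -57.5 53.3 -208 307.9 10'; python3 - <<'E'
from h import *
from bench import r
s=r.sense();print(s["joint_pos"],s["finger_gap"],s["grip_force"])
go((tilt(85,1,90),[670,60,20]),(tilt(85,1,90),[670,60,8]))
E
```

```text
time: 6.98
tool_pos: [669.0, 59.8, 119.8]
tcp_rot: [-180.0, -5.0, 89.8]
ft_force: [0.0, -0.2, -0.5]
finger_gap: 22.9
grip_force: 59.0
[-1.98073962 22.20258044 79.94121564  5.08827607 78.06133936 -2.88852342] 22.857072160734333 59.019734635949135
[ 0.   0.  -0.2 -8.4  1.  99.4] rows 2.0
[  0.    0.   -0.2  -9.5   1.  111.4] rows 2.0
```

```bash
python3 -m handwheel '0 0 0 -4 0 50 10;0 0 0 -8 0 95 10;0 0 0 -9 0 105 10;0 0 0 -9 0 108 10;0 0 0 -9 0 111 10;0 0 0 -9 0 111 10' ; python3 - <<'E'
from h import *
from bench import r,optics
import cv2
s=r.sense();print(s["ft_force"])
a=optics.snapshot("scene")["pixels"];cv2.imwrite("pics/l2.png",cv2.resize(a[150:300,200:400],(800,600)))
E
```

```text
time: 7.72
tool_pos: [671.2, 60.1, 11.3]
tcp_rot: [179.8, -4.9, 89.9]
ft_force: [-0.1, -0.3, -0.4]
finger_gap: 22.8
grip_force: 59.0
[-0.12318088 -0.2559989  -0.43958438]
```

View pics/l2.png

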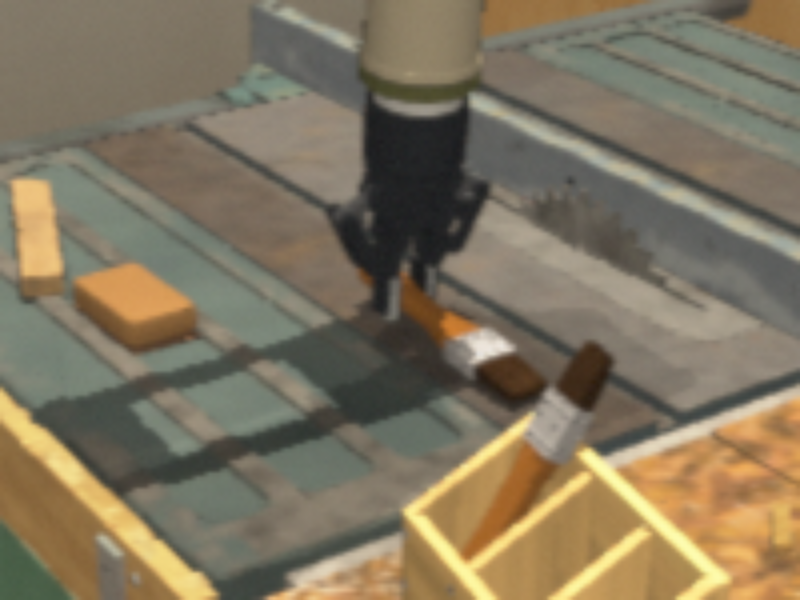

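The brush is low over the smooth strip, bristles (545,385 in crop) nearly down. Lower 3 mm, release, and rise above the ferrule.

```bash
python3 -m handwheel '0 0 0 0 0 3 10;0 0 0 0 0 3 10;0 0 0 0 0 3 45;0 0 0 0 0 3 60;0 0 0 0 0 -20 60;0 0 0 0 0 -80 60;0 5 0 -95 0 -130 60;0 5 0 -95 0 -130 60'; python3 - <<'E'
from h import *
from bench import r,optics
import cv2
print(r.sense()["tcp_rot"])
for n in("scene","top","wrist"):
    s=optics.snapshot(n);np.savez(f"{n}.npz",**s)
a=np.load("scene.npz")["pixels"];b=np.load("wrist.npz")["pixels"];t=np.load("top.npz")["pixels"]
c=np.zeros((600,800,3),np.uint8);c[:300,:400]=cv2.resize(a[200:275,270:370],(400,300));c[:300,400:]=cv2.resize(t[140:215,230:330],(400,300));c[300:,:400]=cv2.resize(b,(400,300))
cv2.imwrite("pics/l3.png",c)
E
```

```text
time: 8.78
tool_pos: [670.8, -48.4, 135.2]
tcp_rot: [179.7, -9.9, 89.9]
ft_force: [1.1, -0.8, 0.6]
finger_gap: 60.0
grip_force: 0.0
[179.66635819  -9.90578662  89.93693369]
```

View pics/l3.png

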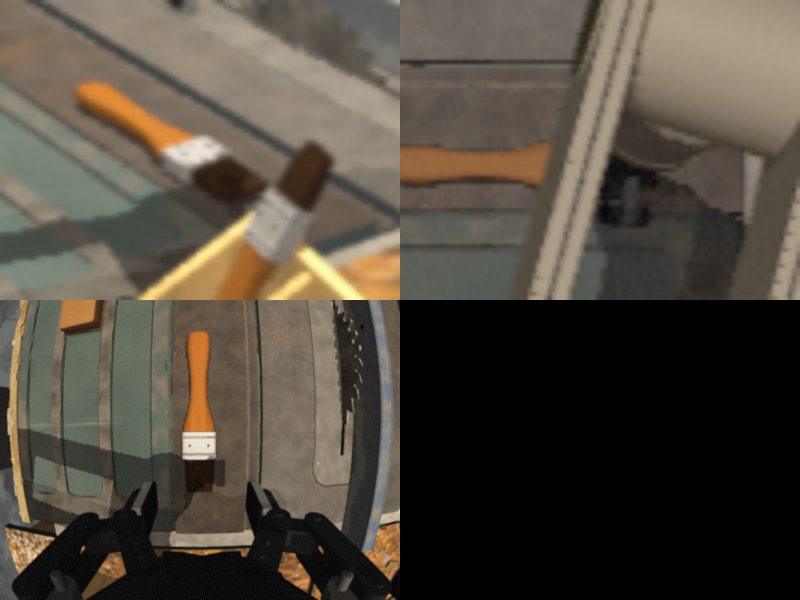

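Brush lies flat along y: wrist view ferrule centre about (279,202), handle end (277,46) in full-size pixels. Measure by masks.

```bash
cat >>h.py <<'E'
def fray(s,u,v):
    x,y=u-s["cx"],v-s["cy"];q=np.hypot(x,y);t=q/s["fx"];k=np.sin(t)/max(q,1e-9)
    P=np.array(s["pose"]);return P[:3,3],P[:3,:3]@np.array([x*k,-y*k,-np.cos(t)])
E
python3 - <<'E'
from h import *
import cv2
w=dict(np.load("wrist.npz"));s=dict(np.load("scene.npz"))
def blob(im,roi,lo,hi):
    h=cv2.cvtColor(im,cv2.COLOR_BGR2HSV);m=cv2.inRange(h,lo,hi);k=np.zeros_like(m);x0,x1,y0,y1=roi;k[y0:y1,x0:x1]=m[y0:y1,x0:x1]
    c=max(cv2.findContours(k,0,1)[0],key=cv2.contourArea);M=cv2.moments(c);return (M["m10"]/M["m00"],M["m01"]/M["m00"]),c[:,0,:].astype(float)
O=((5,130,90),(18,255,255));W=((0,0,150),(180,60,255))
pw,cw=blob(w["pixels"],(235,320,160,240),*W);ps,cs=blob(s["pixels"],(308,330,228,252),*W)
hw,ch=blob(w["pixels"],(235,320,30,200),*O);hs,chs=blob(s["pixels"],(285,325,215,245),*O)
for r1,r2,n in[(pw,ps,"ferr"),(hw,hs,"handle")]:
    p,e=tri([fray(w,*r1),ray(s,*r2)]);o,d=fray(w,*r1);print(n,r1,r2,p,e,"z19:",o+d*(19-o[2])/d[2])
for c,n in((cw,"ferr"),(ch,"handle")):
    q=[]
    for u,v in c:
        o,d=fray(w,u,v);q.append((o+d*(17-o[2])/d[2])[:2])
    q=np.array(q);print(n,q.min(0),q.max(0),cv2.fitLine(q.astype(np.float32),2,0,.1,.1).ravel())
E
```

```text
ferr (278.0044593088071, 203.4137022397892) (318.5263157894737, 237.46491228070175) [668.67213524 -32.39855845  16.32206903] [np.float64(0.5648008965718373), np.float64(0.564800896571983)] z19: [669.14185964 -32.4447761   19.        ]
handle (277.86754558896007, 116.4461557417447) (301.51144278606967, 228.36218905472634) [666.93136801  43.09261448  13.85703669] [np.float64(3.3123106726900677), np.float64(3.3123106726900278)] z19: [669.5223515   40.14745412  19.        ]
ferr [650.34911288 -49.40874828] [688.49205013 -17.01113391] [ 9.9641865e-01  8.4556550e-02  6.6915552e+02 -3.2483147e+01]
handle [650.85258121 -15.60432738] [687.6626998  106.99560155] [3.2002435e-03 9.9999487e-01 6.6949347e+02 4.0151714e+01]
```

```bash
python3 - <<'E'
from h import *
go((tilt(90,1,90),[669,-31,40]),(tilt(90,1,90),[669,-31,3]))
E
```

```text
[ 0.3 -9.9 -0.3  1.2 -2.7 96.1] rows 2.0
[  0.3  -9.9  -0.3  -5.1  -2.9 132.5] rows 3.0
```

```bash
python3 -m handwheel '0.3 -9.9 -0.3 1 -2.7 60 64;0.3 -9.9 -0.3 1 -2.7 96 64;0.3 -9.9 -0.3 1 -2.7 96 64;0.3 -9.9 -0.3 1 -2.7 96 64;0.3 -9.9 -0.3 1 -2.7 96 64'; python3 - <<'E'
from h import *
go((tilt(90,1,90),[669,-31,3]))
E
```

```text
time: 9.55
tool_pos: [669.0, -28.8, 39.3]
tcp_rot: [180.0, -0.0, 90.2]
ft_force: [-0.5, -0.1, 0.5]
finger_gap: 64.2
grip_force: 0.0
[ 0.  -0.   0.2 -2.2  0.  36.3] rows 1.0
```

```bash
python3 -m handwheel '0 0 0 -2 0 20 64;0 0 0 -2 0 32 64;0 0 0 -2 0 36 64;0 0 0 -2 0 36 64;0 0 0 -2 0 36 25;0 0 0 -2 0 36 25;0 0 0 -2 0 36 25;0 0 0 -2 0 36 25' 60; python3 -m handwheel '0 0 0 0 0 -30 25;0 0 0 0 0 -80 25;0 0 0 0 0 -130 25;0 0 0 0 0 -180 25;0 0 0 0 0 -180 25'; python3 - <<'E'
from h import *
from bench import r,optics
import cv2
print(r.sense()["joint_pos"])
w=optics.snapshot("wrist");a=optics.snapshot("scene")["pixels"]
cv2.imwrite("pics/l4.png",cv2.resize(np.hstack([a,w["pixels"]]),(800,300)))
R=tilt(31,-1);print(R)
p=c2w([42-100,-59,300])
go((tilt(70,-1,30),[560,-200,330]),(R,p))
E
```

```text
time: 10.55
tool_pos: [668.1, -30.1, 1.8]
tcp_rot: [-179.9, -0.0, 90.2]
ft_force: [1.1, 0.1, 6.7]
finger_gap: 38.7
grip_force: 62.3
time: 11.18
tool_pos: [670.5, -30.4, 186.8]
tcp_rot: [179.7, 0.0, 90.2]
ft_force: [0.3, 0.2, -0.8]
finger_gap: 38.6
grip_force: 61.5
[-6.97043435e+00  1.93651675e+01  7.61781963e+01  3.71955217e-03
  8.41397784e+01 -7.21561857e+00]
[[-0.50689821  0.17708474  0.84362029]
 [ 0.09120538  0.98419561 -0.15179125]
 [-0.8571673   0.         -0.51503807]]
[ -21.   -12.3 -118.3 -169.4 -108.8 -149.1] rows 12.0
[ -40.8  -49.   -71.9 -348.6 -248.5 -118.7] rows 9.0
```

View pics/l4.png

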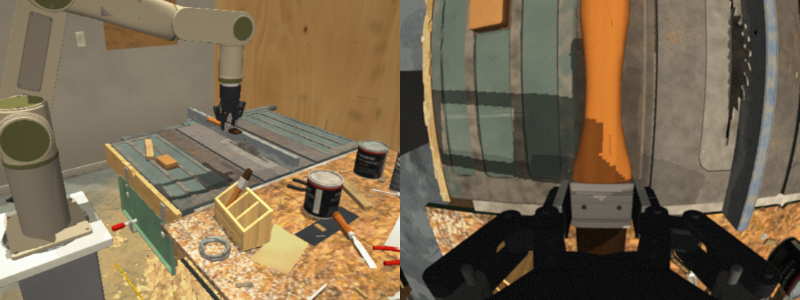

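Held well by the ferrule (wrist crop: ferrule at (605,205)), but tool x points to the handle; the final forward-tilted pose would need joint 6 near -200°. So I set it down turned by 55° and regrip a half turn round.

```bash
python3 -m handwheel '0 0 -55 20 15 130 25;0 0 -55 20 15 130 25;0 0 -55 20 15 130 25;0 0 -55 20 15 130 25;0 0 -55 20 15 130 25;0 0 -55 20 15 130 25;0 0 -55 20 15 130 25'; python3 - <<'E'
from h import *
from bench import r
print(r.sense()["joint_pos"],r.sense()["tool_pos"])
E
```

```text
time: 12.15
tool_pos: [680.9, -9.8, 48.7]
tcp_rot: [-179.8, -0.3, 145.0]
ft_force: [-0.0, -0.3, -0.4]
finger_gap: 38.8
grip_force: 61.5
[-5.14590288e+00  2.81652126e+01  7.98754016e+01  1.30119115e-02
  7.23277368e+01 -6.01831439e+01] [680.85471397  -9.82806831  48.7478758 ]
```

```bash
python3 -m handwheel '0 0 0 0 0 30 25;0 0 0 0 0 42 25;0 0 0 0 0 45 25;0 0 0 0 0 45.5 25;0 0 0 0 0 45.5 25' && python3 -m handwheel '0 0 0 0 0 0 45;0 0 0 0 0 0 64;0 0 0 0 0 -10 64;0 0 0 0 0 -60 64;0 0 30 0 0 -120 64;0 0 60 0 0 -120 64;0 0 90 0 0 -120 64;0 0 90 0 0 -120 64' && python3 -m handwheel '0 0 11 0 0 0 64;0 0 22 0 0 0 64;0 0 33 0 0 0 64;0 0 44 0 0 0 64;0 0 55 0 0 0 64;0 0 66 0 0 0 64;0 0 77 0 0 0 64;0 0 90 0 0 0 64'; python3 - <<'E'
from h import *
from bench import r,optics
import cv2
print(r.sense()["joint_pos"])
for n in("scene","wrist"):
    s=optics.snapshot(n);np.savez(f"{n}.npz",**s)
a=np.load("scene.npz")["pixels"];b=np.load("wrist.npz")["pixels"]
cv2.imwrite("pics/l5.png",cv2.resize(np.hstack([a,b]),(800,300)))
E
```

```text
time: 12.78
tool_pos: [682.6, -10.0, 5.9]
tcp_rot: [-179.9, -0.1, 145.2]
ft_force: [0.1, -0.7, -1.1]
finger_gap: 38.6
grip_force: 61.5
time: 13.78
tool_pos: [682.5, -10.0, 126.0]
tcp_rot: [-179.8, -0.1, 101.9]
ft_force: [-0.2, 0.2, -0.7]
finger_gap: 64.0
grip_force: 0.0
time: 14.78
tool_pos: [682.4, -10.0, 125.7]
tcp_rot: [-179.9, 0.2, 16.0]
ft_force: [-0.2, 1.0, -0.2]
finger_gap: 63.9
grip_force: 0.0
[-5.14658732e+00  2.39645021e+01  7.69092945e+01  1.14129718e-02
  7.93114639e+01  6.88838629e+01]
```

View pics/l5.png

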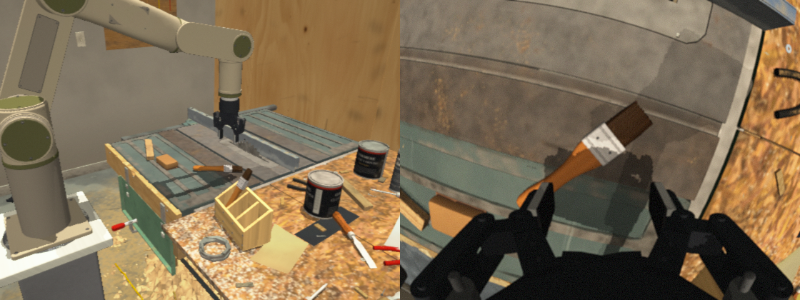

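Brush still lies diagonally; jaws need another 51° of turn. Finish and measure.

```bash
python3 -m handwheel '0 0 11 0 0 0 64;0 0 22 0 0 0 64;0 0 33 0 0 0 64;0 0 44 0 0 0 64;0 0 51 0 0 0 64;0 0 51 0 0 0 64;0 0 51 0 0 0 64'; cat >m.py <<'E'
from h import *
from bench import optics
import cv2
w=optics.snapshot("wrist")
h=cv2.cvtColor(w["pixels"],cv2.COLOR_BGR2HSV)
cv2.imwrite("pics/w6.png",w["pixels"])
for n,lo,hi in(("ferr",(0,0,150),(180,60,255)),("handle",(5,130,60),(18,255,255))):
    m=cv2.inRange(h,lo,hi);m[:100]=0;m[:,:180]=0;m[:,390:]=0;m[350:]=0
    for c in sorted(cv2.findContours(m,0,1)[0],key=cv2.contourArea)[-2:]:
        q=[]
        for u,v in c[:,0,:].astype(float):
            o,d=fray(w,u,v);q.append((o+d*(17-o[2])/d[2])[:2])
        print(n,cv2.contourArea(c),c[:,0].mean(0),cv2.minAreaRect(np.array(q,np.float32)))
E
python3 m.py
```

```text
time: 15.75
tool_pos: [682.3, -10.0, 125.0]
tcp_rot: [179.9, 0.2, -34.4]
ft_force: [-0.9, 0.3, 0.8]
finger_gap: 63.6
grip_force: 0.0
ferr 2.0 [272.         218.16666667] ((677.3864135742188, 2.8623294830322266), (1.6261276006698608, 1.7224470376968384), 55.117027282714844)
ferr 1107.0 [279.3125     194.48611111] ((687.7523803710938, -13.472881317138672), (38.88898849487305, 24.792884826660156), 53.64631271362305)
handle 1665.0 [283.16326531 152.92857143] ((715.3935546875, -33.430355072021484), (28.979272842407227, 40.77400207519531), 55.620853424072266)
handle 3161.0 [279.56506849 274.80479452] ((621.7726440429688, 34.277793884277344), (36.03331756591797, 121.45848083496094), 53.816463470458984)
```

Aligned (width axis 54.5° vs jaws 55.6°), ferrule within 2 mm of the TCP. Regrip.

```bash
python3 -m handwheel '0 0 0 2 0 60 64;0 0 0 2 0 105 64;0 0 0 2 0 118 64;0 0 0 2 0 121 64;0 0 0 2 0 121 25;0 0 0 2 0 121 25;0 0 0 2 0 121 25;0 0 0 2 0 121 25' 60 && python3 -m handwheel '0 0 0 0 0 -40 25;0 0 0 0 0 -100 25;0 0 0 0 0 -160 25;0 0 0 0 0 -220 25;0 0 0 0 0 -300 25;0 0 0 0 0 -300 25;0 0 0 0 0 -300 25'; python3 - <<'E'
from h import *
from bench import r
s=r.sense();print(s["joint_pos"])
R=tilt(31,1)
go((tilt(60,1,10),[520,-230,370]),(R,c2w([20,-58,320])))
E
```

```text
time: 16.8
tool_pos: [685.7, -11.2, 6.9]
tcp_rot: [-180.0, -0.0, -34.7]
ft_force: [0.0, -0.6, 6.2]
finger_gap: 38.3
grip_force: 61.1
time: 17.68
tool_pos: [685.4, -11.3, 306.3]
tcp_rot: [-180.0, -0.0, -34.7]
ft_force: [-0.0, 0.5, -2.5]
finger_gap: 38.0
grip_force: 60.5
[-5.23209648e+00  2.00770547e+01  6.29232343e+01  1.02669025e-02
  9.69796827e+01  1.19439105e+02]
[ 11.7  28.4 -43.6 -11.6 274.  -63.8] rows 5.0
[ 12.6  58.1 -22.3  62.7 420.3 -13.9] rows 7.0
```

```bash
python3 -m handwheel '11.7 28.4 -43.6 -11.6 274 -64 25;11.7 28.4 -43.6 -11.6 274 -64 25;11.7 28.4 -43.6 -11.6 274 -64 25;11.7 28.4 -43.6 -11.6 274 -64 25;11.7 28.4 -43.6 -11.6 274 -64 25;11.7 28.4 -43.6 -11.6 274 -64 25;11.7 28.4 -43.6 -11.6 274 -64 25'; python3 - <<'E'
from h import *
from bench import r
s=r.sense();print(s["joint_pos"])
go((tilt(31,1),c2w([20,-58,320])))
E
```

```text
time: 18.55
tool_pos: [517.7, -231.0, 364.9]
tcp_rot: [-179.6, -29.6, 9.6]
ft_force: [0.1, 0.7, -0.8]
finger_gap: 38.1
grip_force: 60.6
[-44.52542183 -20.48101121 102.24643192  24.10996123  80.9819507
  35.64989126]
[-14.3  29.2  14.2 -62.5 156.2  15.1] rows 4.0
```

```bash
python3 -m handwheel '-14.3 29.2 14.2 -62.5 156 15 25;-14.3 29.2 14.2 -62.5 156 15 25;-14.3 29.2 14.2 -62.5 156 15 25;-14.3 29.2 14.2 -62.5 156 15 25;-14.3 29.2 14.2 -62.5 156 15 25;-14.3 29.2 14.2 -62.5 156 15 25'; python3 - <<'E'
from h import *
from bench import r,optics
import cv2
s=r.sense();print(s["joint_pos"]);p=s["tool_pos"];R=Ro.from_euler("xyz",s["tcp_rot"],degrees=True).as_matrix();print("tcp in caddy",w2c(p))
for off in(5,):
    E=p-off*R[:,2]-138*R[:,0];B=p-off*R[:,2]+62*R[:,0];print("pred end",E,w2c(E),"tip",B)
    for n in("scene","top"):
        c=optics.snapshot(n);np.savez(n+".npz",**c);P=np.array(c["pose"])
        for X in(E,B):
            q=P[:3,:3].T@(X-P[:3,3]);print(n,c["cx"]-c["fx"]*q[0]/q[2],c["cy"]+c["fy"]*q[1]/q[2])
a=np.load("scene.npz")["pixels"][150:300,260:460]
cv2.imwrite("pics/l6.png",cv2.resize(a,(800,600)))
E
```

```text
time: 19.3
tool_pos: [501.2, -390.8, 324.0]
tcp_rot: [179.8, -59.2, -9.6]
ft_force: [0.3, 0.3, -0.9]
finger_gap: 38.4
grip_force: 60.6
[-67.82659118 -24.57601591 123.08198475  58.86026735  58.21380622
   9.50070565]
tcp in caddy [ 22.86155552 -55.60893173 323.97287115]
pred end [ 427.17775279 -378.18888749  208.04961389] [-52.17373923 -56.31813442 208.04961389] tip [ 528.25882597 -395.36485029  379.76916126]
scene 331.66935493143643 250.51102651271665
scene 386.2883601580287 154.27578024708606
top 406.8031730757382 266.20641623231325
top 432.31671289421513 224.07914016472895
```

View pics/l6.png

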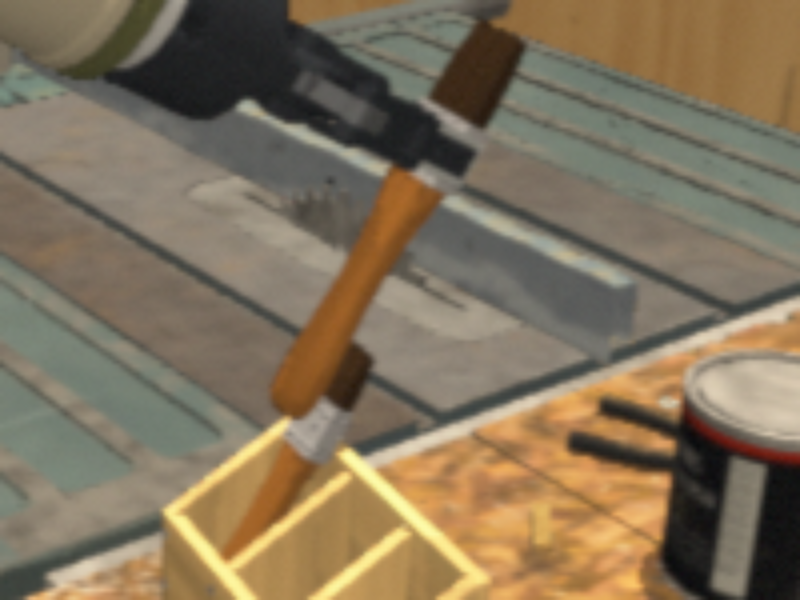

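Handle-end seen at (334,250), predicted (332,250); tip (385,158) vs (386,154): the held pose is as computed. Go to the entry above the right bay.

```bash
cat >>h.py <<'E'
def tcp_for(E,a):  # handle end in caddy frame, tilt a -> tool pose
    R=tilt(a,1);return R,c2w(E)+138*R[:,0]+5*R[:,2]
def where():
    from bench import r
    s=r.sense();R=Ro.from_euler("xyz",s["tcp_rot"],degrees=True).as_matrix();return s["tool_pos"]-5*R[:,2]-138*R[:,0],R
E
python3 - <<'E'
from h import *
go(tcp_for([31,-58,130],26))
E
```

```text
[ -0.2   4.8   0.4 -25.5   2.3 100.1] rows 2.0
```

```bash
python3 -m handwheel '0 4.8 0 -10 1 50 25;0 4.8 0 -25 2 100 25;0 4.8 0 -25 2 100 25;0 4.8 0 -25 2 100 25;0 4.8 0 -25 2 100 25'; python3 - <<'E'
from h import *
from bench import r,optics
import cv2
E,R=where();print(r.sense()["joint_pos"],w2c(E),r.sense()["tcp_rot"])
im=[]
for n,roi in(("scene",(270,410,200,340)),("top",(330,440,190,280))):
    c=optics.snapshot(n);P=np.array(c["pose"]);a=c["pixels"]
    for X in(E,E+60*R[:,0],E+125*R[:,0]):
        q=P[:3,:3].T@(X-P[:3,3]);print(n,c["cx"]-c["fx"]*q[0]/q[2],c["cy"]+c["fy"]*q[1]/q[2])
    x0,x1,y0,y1=roi;im.append(cv2.resize(a[y0:y1,x0:x1],(400,int(400*(y1-y0)/(x1-x0)))))
h=max(i.shape[0] for i in im);cv2.imwrite("pics/l7.png",np.hstack([np.pad(i,((0,h-i.shape[0]),(0,0),(0,0))) for i in im]))
go(tcp_for([-26,-58,40],26),tcp_for([-26,-58,13],26))
E
```

```text
time: 20.02
tool_pos: [572.2, -407.4, 255.0]
tcp_rot: [179.2, -64.2, -9.2]
ft_force: [-0.6, -0.8, -0.7]
finger_gap: 38.2
grip_force: 60.8
[-61.40991877  -9.63936646 122.10250805  75.12798206  46.62943929
  -7.72875073] [ 31.26410972 -60.42852338 132.9027794 ] [179.17141366 -64.22431275  -9.21224944]
scene 368.5219968630524 276.76058775563513
scene 381.91587119440965 250.00521821651515
scene 396.8512665073768 220.1705332758222
top 406.8940291689922 234.976349362919
top 413.3029579849412 224.74401705310302
top 420.8451730488457 212.70230882037654
[  -0.    -0.2    0.4 -108.    -2.2  -10.6] rows 2.0
[  -0.    -0.2    0.4 -132.3   -2.4    1.2] rows 3.0
```

View pics/l7.png

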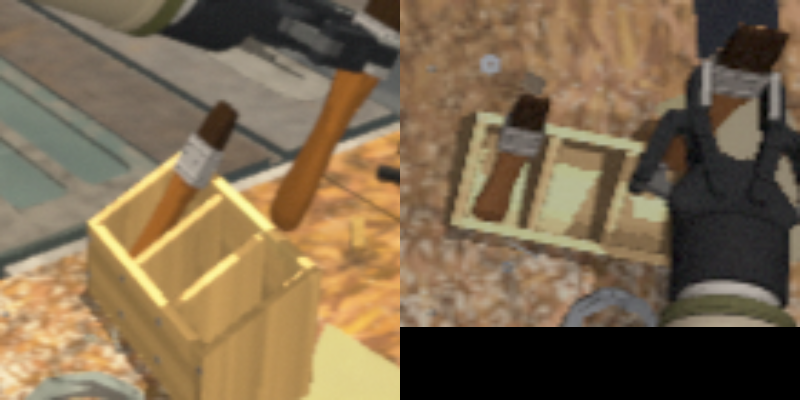

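Handle seen about 2 px right of prediction in both views (≈ x+2, y−3 mm); I correct for it and lower along the brush axis.

```bash
python3 - <<'E'
from h import *
go(tcp_for([-28.5+29,-56,75],26),tcp_for([-28.5,-56,25],26))
E
python3 -m handwheel '0 0 0.4 -30 -4.5 -3 25;0 0 0.4 -65 -4.5 -6 25;0 0 0.4 -65 -4.5 -6 25;0 0 0.4 -65 -4.5 -6 25'; python3 - <<'E'
from h import *
E,R=where();print(w2c(E))
go(tcp_for([-28.5+6,-56,26],26),tcp_for([-28.5,-56,15],26))
E
```

```text
[ -0.   -0.2   0.4 -64.9  -3.9  -1.9] rows 2.0
[  -0.    -0.2    0.4 -122.6   -4.3   -6.3] rows 2.0
time: 20.62
tool_pos: [539.8, -397.5, 197.9]
tcp_rot: [-179.7, -64.2, -10.4]
ft_force: [0.6, -0.2, -0.9]
finger_gap: 38.2
grip_force: 60.8
[ -2.56583466 -55.11565657  75.85556188]
[ -0.1  -0.2  -0.1 -53.6   0.7   4.2] rows 1.0
[ -0.1  -0.2  -0.1 -66.1   0.8   3.6] rows 2.0
```

```bash
python3 -m handwheel '0 0 0 -20 0 1 25;0 0 0 -40 0.5 3 25;0 0 0 -52 0.7 4 25;0 0 0 -52 0.7 4 25;0 0 0 -52 0.7 4 25'; python3 - <<'E'
from h import *
from bench import optics
import cv2
E,R=where();print(w2c(E))
im=[]
for n,roi in(("scene",(290,400,210,350)),("top",(330,440,190,280))):
    a=optics.snapshot(n)["pixels"];x0,x1,y0,y1=roi;im.append(cv2.resize(a[y0:y1,x0:x1],(400,int(400*(y1-y0)/(x1-x0)))))
h=max(i.shape[0] for i in im);cv2.imwrite("pics/l8.png",np.hstack([np.pad(i,((0,h-i.shape[0]),(0,0),(0,0))) for i in im]))
E
```

```text
time: 21.25
tool_pos: [521.2, -394.4, 149.0]
tcp_rot: [-179.8, -64.1, -10.3]
ft_force: [0.6, 0.1, -0.6]
finger_gap: 38.3
grip_force: 60.8
[-21.44705482 -55.50852791  27.02691331]
```

View pics/l8.png

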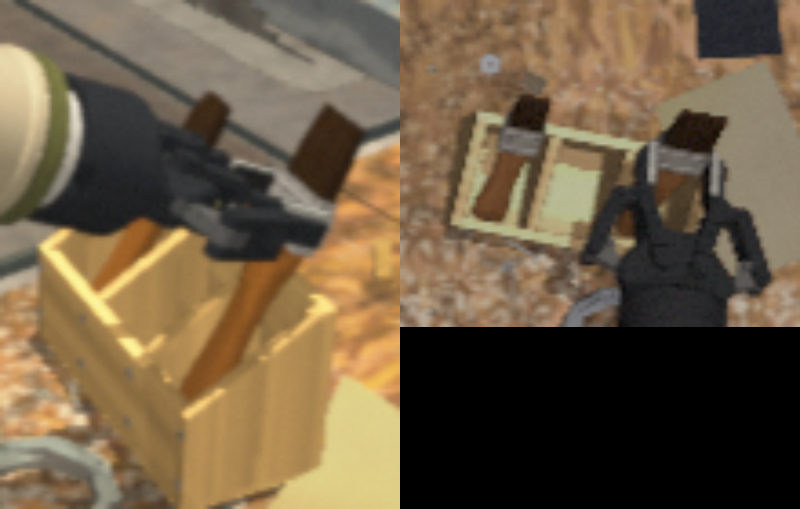

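Brush is inside the right bay, touching nothing. (I've now viewed 12 pictures, over the limit of 10, so I'll view no more.) Lower by force to the bottom.

```bash
python3 -m handwheel '0 0 0 -5 0 0 25;0 0 0 -9 0 0 25;0 0 0 -9 0 0 25'; python3 -m handwheel '0 0 0 -2 0 0 25;0 0 0 -3 0 0 25;0 0 0 -3 0 0 25';  python3 -c "
from h import *;E,R=where();print(w2c(E))"
```

```text
time: 21.72
tool_pos: [516.3, -392.4, 138.1]
tcp_rot: [-179.4, -64.0, -10.7]
ft_force: [-0.0, 0.2, -1.3]
finger_gap: 38.3
grip_force: 60.8
time: 22.1
tool_pos: [515.3, -392.5, 136.2]
tcp_rot: [-179.5, -64.0, -10.6]
ft_force: [0.2, 1.1, -1.1]
finger_gap: 38.4
grip_force: 60.8
[-27.81020522 -54.43539399  14.32879754]
```

```bash
python3 -m handwheel '0 0 0 -1 0 0 25;0 0 0 -2 0 0 25;0 0 0 -2 0 0 25'; python3 -m handwheel '0 0 0 -1 0 0 25;0 0 0 -2 0 0 25;0 0 0 -2 0 0 25';  python3 -c "
from h import *;E,R=where();print(w2c(E))"
```

```text
time: 22.48
tool_pos: [515.1, -392.7, 135.9]
tcp_rot: [-179.6, -64.2, -10.5]
ft_force: [2.6, 0.8, 5.2]
finger_gap: 38.2
grip_force: 60.9
time: 22.85
tool_pos: [515.0, -392.9, 135.8]
tcp_rot: [-179.7, -64.3, -10.4]
ft_force: [4.4, 3.0, 10.7]
finger_gap: 38.1
grip_force: 61.0
[-27.44743599 -55.09972417  13.55590325]
```

Bottom found (10.7 N up, handle end at z ≈ 13.5 mm in the bay). Ease, release, back off.

```bash
python3 -m handwheel '0 0 0 2 0 0 25;0 0 0 2 0 0 48;0 0 0 2 0 0 62;0 0 0 2 0 0 62;0 0 0 2 0 -10 62;0 0 0 2 0 -40 62;0 0 0 2 0 -90 62;0 0 0 2 0 -120 62'; python3 -m handwheel '0 0 0 30 0 -30 62;0 0 0 30 0 -30 62;0 0 0 30 0 -30 62'; python3 - <<'E'
from h import *
from bench import optics
import cv2
S=optics.snapshot("scene");T=optics.snapshot("top");W=optics.snapshot("wrist")
for n,c in(("s",S),("t",T),("w",W)):cv2.imwrite(f"pics/end_{n}.png",c["pixels"])
def blobs(im,lo,hi,roi,k=4):
    x0,x1,y0,y1=roi;m=cv2.inRange(cv2.cvtColor(im[y0:y1,x0:x1],cv2.COLOR_BGR2HSV),lo,hi)
    for c in sorted(cv2.findContours(m,0,1)[0],key=cv2.contourArea)[-k:]:
        (x,y),s,a=cv2.minAreaRect(c);print(cv2.contourArea(c),(round(x+x0,1),round(y+y0,1)),np.round(s,1),round(a))
for n,c,roi in(("scene",S,(290,420,200,350)),("wrist",W,(60,480,80,400))):
    for t,lo,hi in(("dark",(0,0,0),(180,255,60)),("steel",(0,0,110),(180,45,255)),("handle",(4,130,60),(15,255,255))):
        print(n,t);blobs(c["pixels"],lo,hi,roi)
u=RC@[.5,0,.866];E=c2w([-28,-57,13]);P=np.array(S["pose"])
for d in(0,65,141,178,200):
    q=P[:3,:3].T@(E+d*u-P[:3,3]);print("pred",d,S["cx"]-S["fx"]*q[0]/q[2],S["cy"]+S["fy"]*q[1]/q[2])
E
```

```text
time: 23.85
tool_pos: [406.5, -373.2, 187.4]
tcp_rot: [-179.6, -64.0, -10.5]
ft_force: [-0.9, 0.3, 0.8]
finger_gap: 62.1
grip_force: 0.0
time: 24.22
tool_pos: [394.1, -371.3, 226.8]
tcp_rot: [-179.6, -64.0, -10.5]
ft_force: [-0.7, -1.0, -0.5]
finger_gap: 61.9
grip_force: 0.0
scene dark
34.5 (411.0, 262.1) [17.  3.] 16
38.5 (347.8, 244.8) [ 7.8 12.7] 45
116.0 (380.0, 260.7) [13.6 19.7] 30
519.5 (305.5, 244.5) [31. 31.] 90
scene steel
197.0 (306.7, 337.9) [35.3 13.2] 23
224.5 (394.6, 209.8) [58.1  7.2] 27
237.0 (370.4, 275.9) [17.8 16.6] 34
2227.0 (351.6, 225.3) [133.1  38.6] 19
scene handle
182.0 (327.0, 276.9) [ 9.4 31.9] 29
188.5 (408.8, 320.2) [16.2 25. ] 73
274.0 (400.3, 263.6) [23.3 38.8] 81
351.0 (354.7, 301.0) [13.9 43.5] 34
wrist dark
724.0 (171.5, 205.0) [36. 27.] 90
881.0 (221.0, 92.5) [25. 40.] 90
6340.5 (275.0, 167.4) [185.7  96.1] 22
31431.0 (269.5, 276.5) [245. 419.] 90
wrist steel
430.0 (194.7, 275.3) [14.4 48.1] 21
632.0 (170.5, 235.5) [29. 27.] 90
1099.0 (358.2, 137.6) [79.8 20.6] 32
1105.0 (283.5, 221.0) [32. 39.] 90
wrist handle
2005.5 (283.0, 281.0) [84. 36.] 90
3119.5 (197.9, 126.0) [68.  88.1] 16
6151.5 (177.4, 215.7) [113.6 170.1] 57
25374.5 (380.0, 190.5) [221. 198.] 90
pred 0 338.3975689877284 332.4799957070934
pred 65 353.893820732755 305.79818724780483
pred 141 372.5064583633799 273.7505127292318
pred 178 381.7672733214386 257.8050250749582
pred 200 387.33724217502527 248.21452251208535
```

```bash
python3 - <<'E'
from h import *
from bench import optics
S=optics.snapshot("scene");W=optics.snapshot("wrist")
p,e=tri([fray(W,283.5,221),ray(S,370.4,275.9)]);print("ferrule caddy",w2c(p),e)
E=c2w([-28,-57,13]);u=RC@[.5,0,.866];print("expected",w2c(E+141*u))
E
```

```text
ferrule caddy [ 39.72307052 -55.12391257 130.31284956] [np.float64(0.6413188552625335), np.float64(0.6413188552627048)]
expected [ 42.5   -57.    135.106]
```

The brush is standing at about 31°, with the ferrule over the back rim and the other brush unmoved.

```bash
python3 -c "
from bench import workorder
print(workorder.hand_in())"
```

```text
the job is handed in; nothing more can be done
None
```

I turned the larger brush end for end and stood it handle-down in the right bay, lowered to the bay floor before release, and handed the job in at about 24 s; the last measurement (no verdict came back) had it leaning about 31° on the high back with bristles up and the small brush unmoved; I viewed 12 pictures against the limit of 10.

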